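# Unlock the arbor press

## Task

The little arbor press is locked with its ram down over the brass lens cell. Take the T-handled key out of its wooden stand, push it gently into the lock on top of the press until its collar sits fully home on the lock's mouth, feeling for the angle at which the blade drops in and never forcing it, then turn it clockwise until the hidden bolt lets go and the lever springs up. Let go and leave the key standing in the lock, everything else undisturbed.

Things in the scene. Friction and masses are not known exactly. Their poses are not given: they have to be found in the camera images.
- key: Steel T-key, 72 mm tall, 0.07 to 0.14 kg, upright in the stand. Origin at the centre of the blade's lower end, z up along the shank, x along the width of blade and handle. Flat blade 22 mm wide (x), 5 mm thick (y), up to 13 mm; above it a round 10 mm shank and a collar. A half turn about z makes no difference.
- collar (a point): Centre of the underside of the key's round collar (42 mm across, 4 mm thick), 32 mm above the blade's lower end; axes as the key.
- handle (a point): Middle of the key's flat aluminium handle, 61 mm above the blade's lower end: 46 mm long (x), 12 mm thick (y), 22 mm tall (50 to 72 mm). Grip it across its thickness. Axes as the key.
- stand: Fixed wooden block, 76 x 76 x 40 mm tall, origin at the centre of its underside. The key hangs by its collar in a 28 mm vertical hole through its middle and lifts straight out.
- press: Fixed cast-iron arbor press, origin on the table under the lock's axis, z up. Base 120 mm (x) by 220 mm (y -155 to +65), 30 mm high; head 85 mm (x) by 165 mm (y -120 to +45), top 175 mm up. The square ram is 85 mm from the lock's axis towards -y, its top up to 25 mm above the head when raised. The lever is on the +x side and points to -y.
- lock_foot (a point): Foot of the lock on the head's top, 175 mm above the table, on the lock's axis, axes as the press. The lock is a 64 x 64 mm steel block, 28 mm high, with a conical steel mouth on top. More than 30 N between key and press counts as forcing the key.
- keyhole (a point): Centre of the rim of the lock's mouth, 209 mm above the table, axes as the press. The mouth narrows from 36 to 26 mm in diameter over the first 6 mm, then a round 26 mm bore goes straight down to the follower. The key is fully home when its collar stops on this rim.
- slot_level (a point): Axis of the bore, 22 mm below the rim: top of a sprung follower with a straight slot across it, 8 mm wide, 11 mm deep. Its angle cannot be seen: along the press's x axis give or take 0.5 rad, anew each time. A blade across it pushes it down 3.5 mm against 1.5 to 4 N, then it is hard. In line (within 0.13 rad) that force goes and the blade slides in freely.
- lever (a joint): Press lever, rad: about 0.01 drooping, locked, ram down. Turning the slot clockwise seen from above (0.06 N m; it stays where left) to about 0.8 to 1.0 rad clockwise of the press's x axis frees the bolt; hard stop at 1.25 rad. A spring then swings the lever up by itself within a second to its stop at 0.9.
- lever_ball (a point): Centre of the black 26 mm ball at the end of the lever, 170 mm from its pivot; up to 240 mm from the lock's axis.
- lens_cell: Brass ring 46 mm across, 24 mm high, loose on the press's anvil under the ram; to be left alone. Origin under its centre.
- eyepiece: Silver eyepiece barrel, 38 mm across, 58 mm tall, standing loose; to be left alone. Origin under its centre.
- retaining_ring: Chrome ring 52 mm across, 7 mm high, lying loose; to be left alone. Origin under its centre.
- stop_tube: Blackened tube 34 mm across, 75 mm tall, standing loose; to be left alone. Origin under its centre.
- jar: Glass jar with steel cap, 48 mm across, 62 mm tall, loose; to be left alone. Origin under its centre.
- spacer: Plain aluminium disc 42 mm across, 30 mm tall, loose; to be left alone. Origin under its centre.
- screwdriver: Screwdriver 150 mm long lying on the table, loose; to be left alone. x along it.
There are look-alikes about, which are no part of the job. Leave any red or turquoise look-alike of the key alone.

How it is judged:
On the way, in this order (a step that is already met when the one before it is completed fails the run):
1. the key's collar is fully home on the lock's mouth while the press is still locked (z of collar in the frame of keyhole below 0.003 m and horizontal distance between collar and keyhole below 0.004 m and angle between the z axis of key and the z axis of keyhole, either way round below 0.1 rad and value of joint lever below 0.12 rad), for 0.2 s.
2. with the key still home, the bolt is released and the lever has sprung up (z of collar in the frame of keyhole below 0.003 m and horizontal distance between collar and keyhole below 0.004 m and angle between the z axis of key and the z axis of keyhole, either way round below 0.1 rad and value of joint lever above 0.75 rad), for 0.2 s.
At the end, for the whole second after the job is handed in: The lever stands sprung up (over 0.75 rad), the key is at rest in the lock, upright, its collar within 3 mm of the rim of the lock's mouth and within 4 mm of its centre (all of step 2 and linear speed of key below 0.02 m/s); the robot touches nothing.
It fails at once if the key is forced: more than 30 N between key and press (contact force between key and press above 30 N).
It fails at once if one of the loose bystanders is moved by more than 20 mm (distance of any of eyepiece, retaining_ring, lens_cell, stop_tube, jar, spacer, screwdriver from where it was at the start of the episode above 0.02 m).
It also fails if it takes over 72 s, if anything falls off the work surface, if the arm or the gripper's body presses on something with over 40 N, if the wrist force passes 120 N, or if a joint passes its speed limit or range.

## Robot

A 6-joint arm with a two-finger parallel gripper is mounted at the origin on the work surface. World frame = base frame: x ahead of the robot, y to its left, z up, the work surface at z = 0. Lengths are in m, angles in rad, forces in N, time in s.
With the tool pointing down it reaches from about 0.4 to 0.825 m from the base axis. Payload 7 kg.
Tool frame: the origin (TCP) lies at the very end of the fingers, on their centre line; the grasp point (between the pads) lies 19 mm behind it (manip.grip_depth is the distance from the TCP to the grasp point, in m); z points along the fingers, y is the line along which they close (so a half turn about z gives the same grasp; the last joint's range is limited). The gripper opens to 88 mm and grips with 3 to 60 N. Pads are 19 mm wide; open, the fingers measure 130 mm over their backs; the gripper's body (78 mm by 193 mm) begins 47 mm behind the grasp point.
Start: joints at [1.411, 0.359, 0.012, 0, -1.224, -0.288], TCP at [0.292, 0.608, 0.227] pointing down, gripper open.
Joint ranges: [-3.07, 3.07], [-1.43, 2.12], [-1.02, 1.25], [-3.03, 1.67], [-3.05, -0], [-3.03, 3.03]. Speed limits (rad/s): [2.39, 2.39, 3.01, 3.14, 3.14, 3.14].

## Interface

Orientations are given as a 3x3 rotation matrix whose columns are the frame's x, y, z axes.
In Python, from cell import manip, viewer gives the robot as it stands. Calls block until the motion is done:
- manip.movep(position, orientation): joint-space move of the TCP to a pose.
- manip.move_straight(position, ori=None, vel=0.15): straight line of the TCP; ori=None keeps the orientation; vel is the mean speed in m/s.
- manip.goto_joints(angles): joint-space move.
- manip.command_gripper(opening, strength=None): finger opening in m; strength is the grip in N (None keeps the last); returns when the fingers have stopped.
- manip.dwell(seconds).
- manip.inverse_kinematics(position, orientation): joint angles nearest the present ones, or None.
- viewer.read_camera(name): name is "scene" or "side" or "wrist"; returns the picture (384x512x3 uint8, blue, green, red); there is no depth.
- viewer.camera_params(name): a dict with "fov_y" (degrees; the focal length in pixels is half the picture's height over the tangent of half this angle, whatever the lens; pixels are square), "cx", "cy" (the principal point, pixels), "k1" (the pictures are not rectified: a ray, as slopes to the right and down, at radius r is drawn at 1 + k1 r^2 times it, then the intrinsics apply), "rvec" (rotation vector, rad) and "tvec" (3), from world to camera coordinates, as OpenCV has them. Camera axes: x right, y down, z forward; pixel columns grow to the right and rows downward; lengths in m; the calibration is good to about 2 mm. A picture is of the moment at which its call begins: read the wrist's pose just before it. camera_params takes no time and is no camera call; for the wrist camera it gives the pose at the moment of the call.
A pose or a line that the arm cannot do raises manip.IKError and nothing moves.
- manip.close_job(): hands the job in; it is judged then, once.
Readings, each from a call of its own:
- manip.current_time_s(): time.
- manip.current_qpos(): joint angles.
- manip.current_joint_velocities(): joint speeds.
- manip.current_joint_efforts(): joint torques, N m.
- manip.current_position(): TCP position.
- manip.current_ee_rot(): TCP orientation.
- manip.current_contact_force(): force on the tool from outside, world axes, zero at the start.
- manip.current_wrist_torque(): the same for the moment, N m.
- manip.current_width(): finger opening in m.
- manip.current_grip_force(): force on a finger pad.
Only numpy, scipy, OpenCV 4.12 (cv2) and the standard library are available. Lean on these libraries where they do the work, as an engineer would, in place of code of your own. Each camera call takes 0.05 s, during which the arm holds its last target. There are 200 camera calls.

## Working session

There is one attempt and no reset: what is moved stays moved. The work goes in short steps, each a Python script; the robot and the scene stay as the last script left them, time stands still between calls to the robot, and variables do not carry over. Pictures are saved under pics/ and viewed, at most 10 in all, crops included, and the job is handed in when it is done.

```bash
mkdir -p pics; ls; cat > h.py <<'E'
import numpy as np, cv2
from cell import manip, viewer
def K(p,h=384):
    f=h/2/np.tan(np.radians(p["fov_y"])/2); return np.array([[f,0,p["cx"]],[0,f,p["cy"]],[0,0,1.]])
def D(p): return np.array([p["k1"],0,0,0,0.])
def ray(p,uv):
    n=cv2.undistortPoints(np.array(uv,float).reshape(-1,1,2),K(p),D(p)).reshape(-1,2)
    R=cv2.Rodrigues(np.array(p["rvec"],float))[0]; t=np.array(p["tvec"],float).ravel()
    return -R.T@t, np.c_[n,np.ones(len(n))]@R
def plane(p,uv,z):
    o,d=ray(p,uv); return o+d*((z-o[2])/d[:,2])[:,None]
def proj(p,X):
    return cv2.projectPoints(np.array(X,float).reshape(-1,3),np.array(p["rvec"],float),np.array(p["tvec"],float),K(p),D(p))[0].reshape(-1,2)
E
python3 - <<'E'
from h import *
ims=[]
for n in("scene","side","wrist"):
    p=viewer.camera_params(n); im=viewer.read_camera(n); cv2.imwrite(f"pics/{n}0.png",im); print(n,p, ray(p,[[256,192]]))
E
```

```text
pics
scene {'fov_y': 56.10852595224057, 'cx': 258.03325540872925, 'cy': 191.3935576769018, 'k1': -0.06884425332622476, 'rvec': array([ 1.44077109,  2.37703455, -0.66026502]), 'tvec': array([ 0.30234894, -0.34343063,  1.41868981])} (array([1.05513241, 0.20176055, 1.03345465]), array([[-0.45818969, -0.23955303, -0.85598554]]))
side {'fov_y': 48.28462133049441, 'cx': 251.4938623190071, 'cy': 186.22954879881712, 'k1': -0.07583840025379707, 'rvec': array([ 2.15048821, -0.55493188,  0.28258098]), 'tvec': array([-0.52512538,  0.23635635,  1.14472063])} (array([ 0.079547  , -0.93679424,  0.87068658]), array([[ 0.39626268,  0.69128863, -0.60447336]]))
wrist {'fov_y': 58.12133431534087, 'cx': 257.1545731498219, 'cy': 197.67227067332556, 'k1': -0.0830233810033832, 'rvec': array([-1.57821643,  2.51057152,  0.36448686]), 'tvec': array([ 0.67494707, -0.03602265,  0.3892527 ])} (array([0.36142099, 0.57540317, 0.38295547]), array([[-0.2412635 ,  0.11904831, -0.96327572]]))
```

View pics/scene0.png

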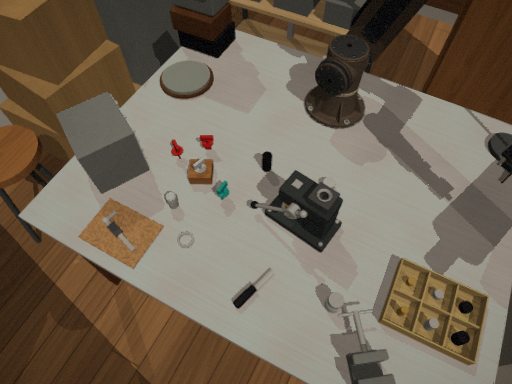

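View pics/side0.png

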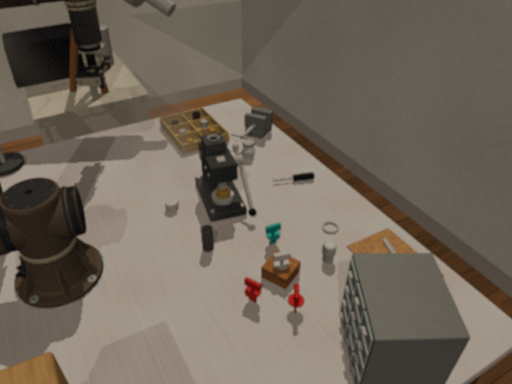

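The scene view shows the stand with the key at about (201,170) and the press lock at about (326,195), with its lever ball at (253,204). The side view has the stand at (281,267) and the lock at (211,143). The red and turquoise look-alikes stand around the stand.

```bash
python3 - <<'E'
from h import *
ps=viewer.camera_params("scene"); pd=viewer.camera_params("side")
print("stand",plane(ps,[[201,170]],.04),plane(pd,[[281,267]],.04))
print("lock",plane(ps,[[326,195]],.209),plane(pd,[[211,140]],.209))
print("ball",plane(ps,[[253,204]],.15),plane(pd,[[253,212]],.15))
s=cv2.imread("pics/scene0.png");d=cv2.imread("pics/side0.png")
c=lambda im,x,y,w,h:cv2.resize(im[y:y+h,x:x+w],(400,300),interpolation=cv2.INTER_CUBIC)
o=np.vstack([np.hstack([c(s,161,142,80,60),c(s,280,165,80,60)]),np.hstack([c(d,241,237,80,60),c(d,180,125,80,60)])])
cv2.imwrite("pics/crop0.png",o)
E
```

```text
stand [[ 0.53261127 -0.27934091  0.04      ]] [[ 0.52196715 -0.30011465  0.04      ]]
lock [[0.53537956 0.14088937 0.209     ]] [[0.52221104 0.11477546 0.209     ]]
ball [[ 0.62102511 -0.03467757  0.15      ]] [[ 0.50243579 -0.1843108   0.15      ]]
```

View pics/crop0.png

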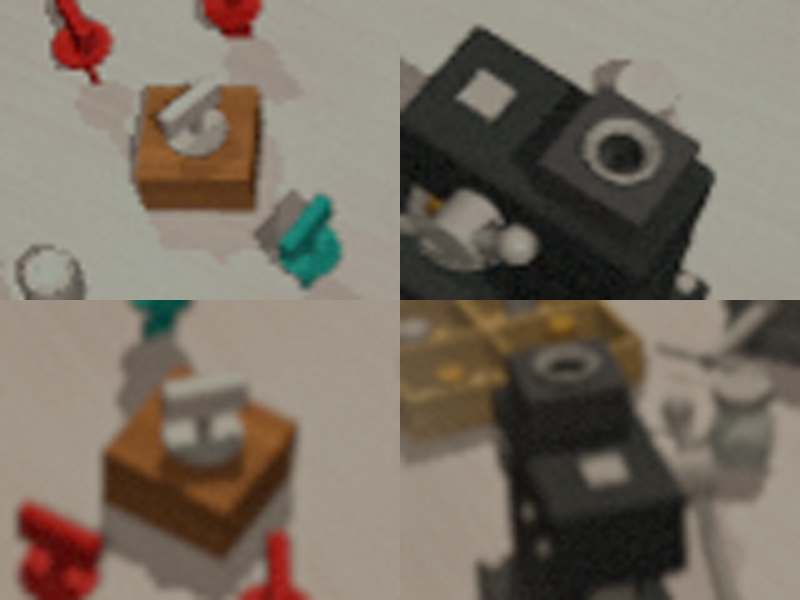

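Crop: the handle bar runs diagonally and the lock mouth is at about scene (324.4,195.4) and side (213.4,138). The ram top is at scene (297.2,183.4). Next I'll look with the wrist camera over both.

```bash
python3 - <<'E'
from h import *
ps=viewer.camera_params("scene"); pd=viewer.camera_params("side")
def tri(a,b):
    o1,d1=ray(ps,[a]);o2,d2=ray(pd,[b]);d1=d1[0];d2=d2[0]
    s=np.linalg.lstsq(np.c_[d1,-d2],o2-o1,rcond=None)[0]
    A,B=o1+s[0]*d1,o2+s[1]*d2; return (A+B)/2,np.linalg.norm(A-B)
print("rim",tri([324.4,195.4],[213.4,138]),"ram",tri([297.2,183.4],[180+603/5,125+167/5-0]))
L=plane(ps,[[324.4,195.4]],.209)[0]
key=plane(ps,[[161+197/5,142+125/5]],.045)[0]
print(L,key)
R=manip.current_ee_rot(); print(np.round(R,3))
p=manip.current_position(); manip.move_straight([p[0],p[1],.36],vel=.25)
for n,q in(("lock",[L[0],L[1],.33]),("key",[key[0],key[1],.20])):
    if n=="key": manip.movep([key[0],key[1],.33],R)
    manip.movep(q,R); print(manip.current_position(),manip.current_qpos())
    c=viewer.camera_params("wrist"); im=viewer.read_camera("wrist"); cv2.imwrite(f"pics/w{n}.png",im); np.save(f"pics/w{n}.npy",c,allow_pickle=True)
a,b=cv2.imread("pics/wlock.png"),cv2.imread("pics/wkey.png")
cv2.imwrite("pics/w1.png",np.hstack([a[:,60:460],b[:,60:460]]));print(manip.current_time_s())
E
```

```text
rim (array([0.53701896, 0.1356815 , 0.2025839 ]), np.float64(0.005154172528593283)) ram (array([ 0.64166307, -0.01168787,  0.22956158]), np.float64(0.22097854773267173))
[0.53852802 0.13754995 0.209     ] [ 0.52582368 -0.28523331  0.045     ]
[[ 0.901 -0.433 -0.   ]
 [-0.433 -0.901 -0.001]
 [ 0.     0.001 -1.   ]]
[0.53855818 0.13840303 0.32993901] [ 6.04186501e-01  1.11900834e-01 -8.08007884e-02  6.74396298e-04
 -1.37910743e+00  5.19577280e-01]
[ 0.52696855 -0.2850789   0.20133563] [-0.16857758  0.25159827 -0.20044224  0.00242223 -1.11790641  1.29206817]
5.0
```

View pics/w1.png

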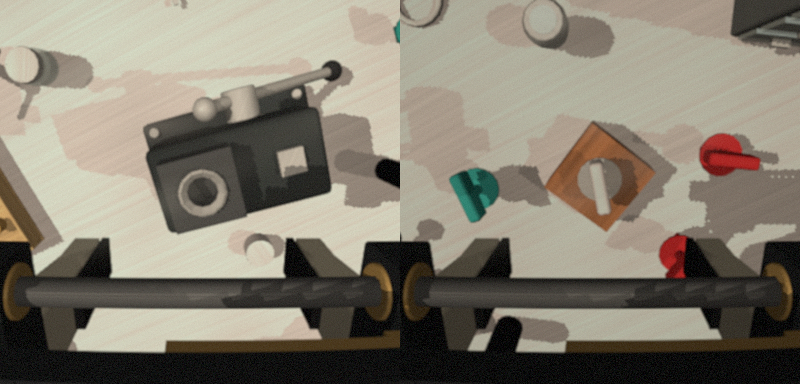

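Left view: lock mouth ring at about full-image (263,193), ram top at (352,160). Right view: handle bar at about (258,188) over the collar, stand around it. I'll measure these and take an opposite-yaw view of the key to cancel camera-mount bias.

```bash
cat >> h.py <<'E'
def blob(im,box,lo,satmax=60,dark=False):
    x0,y0,x1,y1=box; hsv=cv2.cvtColor(im,cv2.COLOR_BGR2HSV)[y0:y1,x0:x1]
    m=((hsv[...,2]>lo)&(hsv[...,1]<satmax)).astype(np.uint8)*255
    cs,_=cv2.findContours(m,cv2.RETR_CCOMP,cv2.CHAIN_APPROX_NONE)
    cs=sorted(cs,key=cv2.contourArea,reverse=True)
    return m,[(c.reshape(-1,2)+[x0,y0]) for c in cs]
def circ(P):
    A=np.c_[2*P[:,:2],np.ones(len(P))]; s=np.linalg.lstsq(A,(P[:,:2]**2).sum(1),rcond=None)[0]
    return s[:2],np.sqrt(s[2]+s[0]**2+s[1]**2)
E
python3 - <<'E'
from h import *
R=manip.current_ee_rot(); p=manip.current_position()
R2=R@np.diag([-1,-1,1.]); 
q=manip.current_qpos(); q=np.array(q); q[5]-=np.pi; manip.goto_joints(q)
c=viewer.camera_params("wrist"); im=viewer.read_camera("wrist"); cv2.imwrite("pics/wkey2.png",im); np.save("pics/wkey2.npy",c,allow_pickle=True)
print(manip.current_position(), manip.current_time_s())
uv=proj(c,[[p[0],p[1],.08]])[0]; print("expect",uv)
L=lambda n:np.load(f"pics/w{n}.npy",allow_pickle=True).item()
cl=L("lock"); a=cv2.imread("pics/wlock.png")
print(cv2.cvtColor(a,cv2.COLOR_BGR2HSV)[193,225:305,2])
m,cs=blob(a,(225,158,303,228),100,255)
for k in cs[:4]:
    if len(k)>20: print("ring",cv2.contourArea(k),circ(plane(cl,k,.209)),circ(plane(cl,k,.203)))
m2,cs=blob(a,(325,130,380,190),120,255); ram=cs[0].mean(0); print("ram",ram,plane(cl,[ram],.18))
b=cv2.imread("pics/wkey.png"); print(cv2.cvtColor(b,cv2.COLOR_BGR2HSV)[185,230:290,1:])
x,y=map(int,uv)
o=[cv2.resize(i[v-45:v+45,u-60:u+60],(400,300),interpolation=cv2.INTER_CUBIC) for i,u,v in((a,263,193),(b,258,185),(im,x,y))]
cv2.imwrite("pics/c2.png",np.vstack([np.hstack(o[:2]),np.hstack([o[2],o[2]*0])]))
E
```

```text
[ 0.52760844 -0.28538634  0.20246424] 7.7
expect [256.67080082 190.65897123]
[ 95  94  91  92  93  91  90  93  90  84  91  86 104 133 156 154 131 126
 124 125 128 116  94  69  68  68  71  69  68  71  67  67  61  71  67  64
  58  57  54  57  55  52  54  54  53  58  58  68  74  72  61  71 104 144
 163 171 168 170 163 154 144 125  93  68  66  79  78  81  83  78  78  78
  79  80  77  71  64  44  43  42]
ring 1790.5 (array([0.53538496, 0.13623086]), np.float64(0.02036500037579302)) (array([0.53382057, 0.13688791]), np.float64(0.020804295047710947))
ring 728.5 (array([0.5364823 , 0.13564384]), np.float64(0.01297949738701595)) (array([0.53494159, 0.13628824]), np.float64(0.013259478921077265))
ring 193.0 (array([0.50271513, 0.13118759]), np.float64(0.011486350630660688)) (array([0.50044602, 0.13173585]), np.float64(0.011734123404454781))
ram [351.65625    160.55208333] [[0.52016737 0.05286726 0.18      ]]
[[137 127]
 [127 135]
 [147 130]
 [134 129]
 [136 131]
 [143 130]
 [135 128]
 [113 136]
 [ 82 143]
 [ 55 149]
 [ 46 145]
 [ 43 149]
 [ 45 147]
 [ 47 146]
 [ 45 148]
 [ 41 154]
 [ 46 149]
 [ 47 145]
 [ 46 149]
 [ 48 148]
 [ 45 142]
 [ 45 142]
 [ 44 151]
 [ 45 165]
 [ 41 170]
 [ 30 177]
 [ 32 175]
 [ 29 174]
 [ 33 172]
 [ 35 175]
 [ 37 174]
 [ 36 170]
 [ 41 176]
 [ 42 165]
 [ 48 153]
 [ 50 133]
 [ 53 121]
 [ 53 111]
 [ 46 112]
 [ 55 111]
 [ 40 114]
 [ 52 112]
 [ 41 117]
 [ 50 108]
 [ 46 112]
 [ 47 113]
 [ 44 110]
 [ 39 111]
 [ 50 107]
 [ 46 110]
 [ 59 103]
 [ 91  98]
 [109  94]
 [124  97]
 [126  91]
 [137  95]
 [126  93]
 [129  93]
 [123  95]
 [139  88]]
```

View pics/c2.png

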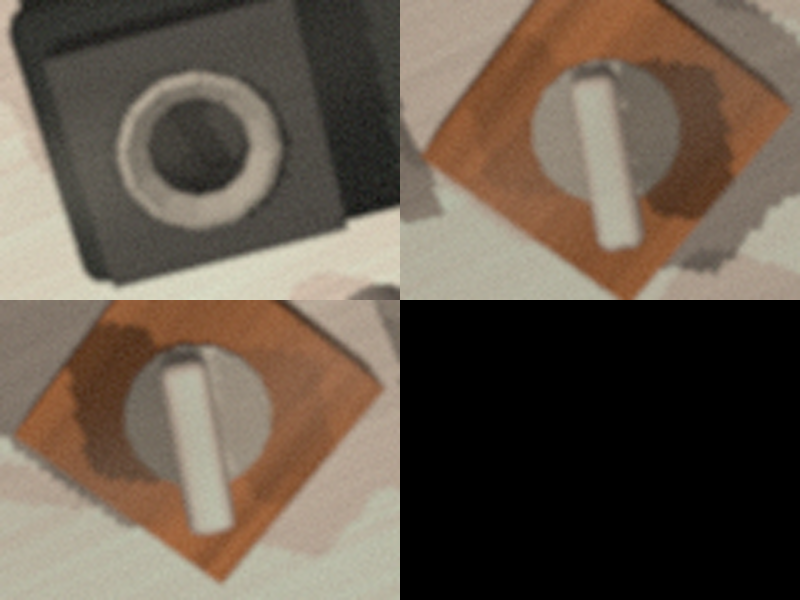

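The crops show the lock ring with its bore, and the key collar disc with the bright handle top running nearly vertical in both yaw views. I'll measure the handle in both.

```bash
python3 - <<'E'
from h import *
L=lambda n:np.load(f"pics/w{n}.npy",allow_pickle=True).item()
for n in("key","key2"):
    im=cv2.imread(f"pics/w{n}.png"); c=L(n); g=cv2.GaussianBlur(im,(3,3),0)
    box=(220,135,300,235) if n=="key" else (210,145,290,250)
    x0,y0=(258,185) if n=="key" else (256,190)
    hsv=cv2.cvtColor(g,cv2.COLOR_BGR2HSV); s=np.zeros(im.shape[:2],np.uint8)
    ok=(hsv[...,1]<75)&(hsv[...,1]>0); s[box[1]:box[3],box[0]:box[2]]=ok[box[1]:box[3],box[0]:box[2]]*255
    # handle top: bright
    for th in(158,165):
        m=s&((hsv[...,2]>th)*np.uint8(255)); nl,lab,st,ce=cv2.connectedComponentsWithStats(m)
        # nearest component to the expected spot
        k=min([i for i in range(1,nl) if st[i,4]>150],key=lambda i:np.hypot(*(ce[i]-[x0,y0])))
        P=plane(c,np.argwhere(lab==k)[:,::-1],.080)[:,:2].astype(np.float32)
        r=cv2.minAreaRect(P*1000); bx=cv2.boxPoints(r); e=bx[1]-bx[0],bx[2]-bx[1]; e=max(e,key=np.linalg.norm)
        print(n,th,st[k],"ctr",r[0],P.mean(0),"size",r[1],"yaw",np.degrees(np.arctan2(e[1],e[0])))
    # collar edge: rays to first wood/non-grey along the right/left side
    sat=hsv[...,1].astype(int); pts=[]
    o,cc=(np.array([256 if n=="key" else 253,184.]),0) if n=="key" else (np.array([255,193.]),0)
    for a in np.radians(np.r_[-50:50:4,130:230:4]):
        for rr in np.arange(8,36,.25):
            u=o+rr*np.array([np.cos(a),np.sin(a)])
            if sat[int(round(u[1])),int(round(u[0]))]>85: pts.append(u);break
    P=plane(c,pts,.044)[:,:2]; ctr,r=circ(P)
    for _ in range(3):
        d=abs(np.hypot(*(P-ctr).T)-r); ctr,r=circ(P[d<.0015])
    print("collar",ctr,r,(d<.0015).sum(),len(P))
E
```

```text
key 158 [250 164  19  50 532] ctr (527.8854370117188, -286.52606201171875) [ 0.5281572 -0.2867204] size (9.259716987609863, 42.72200012207031) yaw -15.008609
key 165 [250 165  18  49 471] ctr (527.8104858398438, -286.6630859375) [ 0.5280478  -0.28666484] size (8.296235084533691, 42.347042083740234) yaw -15.316642
collar [ 0.52730518 -0.28719042] 0.02092808104466036 50 50
key2 158 [246 165  19  50 564] ctr (526.7963256835938, -286.1354675292969) [ 0.5262878  -0.28607595] size (9.717353820800781, 43.346656799316406) yaw -15.315793
key2 165 [246 166  19  49 512] ctr (526.7918701171875, -286.2777099609375) [ 0.5263919  -0.28614706] size (8.933792114257812, 42.66176986694336) yaw -15.005858
collar [ 0.52616484 -0.2868548 ] 0.020928505034315724 47 50
```

```bash
cat >> h.py <<'E'
def Rt(yaw): 
    c,s=np.cos(yaw),np.sin(yaw); return np.array([[c,s,0],[s,-c,0],[0,0,-1.]])
LOCK=np.array([.5346,.1365]); PX=np.arctan2(-.0150,.0834); KEY=np.array([.527,-.2867]); KY=np.radians(-15.15)
def F(n=5):
    f=[]
    for _ in range(n): f.append(manip.current_contact_force()); manip.dwell(.01)
    return np.mean(f,0)
E
python3 - <<'E'
from h import *
manip.command_gripper(.045,40)
manip.movep([*KEY,.13],Rt(KY)); manip.move_straight([*KEY,.053],vel=.1); manip.dwell(.15)
print(manip.current_position(),F(),manip.current_qpos())
manip.command_gripper(.0,40); print("w",manip.current_width(),manip.current_grip_force(),manip.current_position(),F())
manip.move_straight([*KEY,.12],vel=.08); manip.dwell(.2); print(F(),manip.current_width())
manip.move_straight([*KEY,.30],vel=.25)
manip.movep([*LOCK,.30],Rt(PX+.5)); manip.dwell(.3)
print(manip.current_position(),F(),F(),manip.current_width(),manip.current_qpos(),manip.current_time_s())
for n in("wrist","side","scene"): np.save(f"pics/{n}3.npy",viewer.camera_params(n),allow_pickle=True);cv2.imwrite(f"pics/{n}3.png",viewer.read_camera(n))
a,s=cv2.imread("pics/wrist3.png"),cv2.imread("pics/side3.png")
cv2.imwrite("pics/v3.png",np.hstack([a[:300,60:460],cv2.resize(s[80:170,160:280],(400,300),interpolation=cv2.INTER_CUBIC)]))
E
```

```text
[ 0.52751065 -0.28681679  0.05382203] [-0.12026326 -0.23473497 -0.08340444] [-1.72837773e-01  3.99648298e-01 -3.65750224e-01  8.82923133e-05
 -8.04018945e-01  1.47922334e+00]
w 0.011973146715555655 40.00005483627319 [ 0.52693133 -0.28672407  0.05298239] [-0.32447935 -0.3967899   0.52432973]
[-0.01570684  0.1581748  -0.82422401] 0.011819914146165077
[0.53476257 0.13588736 0.2999737 ] [-0.40596978  0.1058286  -0.95847263] [-0.15281947 -0.059195   -0.88002755] 0.011926301433542365 [ 6.04298983e-01  1.15143035e-01 -1.43091485e-01  1.31641119e-05
 -1.31260406e+00  1.28782185e+00] 17.2167
```

View pics/v3.png

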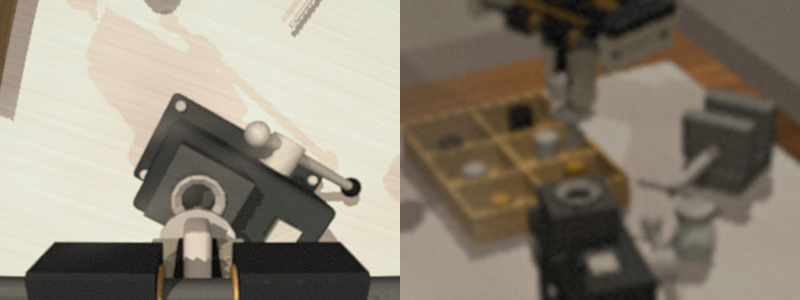

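The key is firmly gripped and hangs upright over the press, with the collar just in front of the lock ring. Next is a gentle descent with force feel, then the angle search.

```bash
python3 - <<'E'
from h import *
f0=F(10); R=Rt(PX+.5)
manip.move_straight([*LOCK,.262],R,vel=.1); manip.dwell(.2); f0=(f0+F(10))/2; print(f0,manip.current_position())
z=.258
while z>.2295:
    manip.move_straight([*LOCK,z],R,vel=.03); f=F(4)-f0
    print(round(z,4),np.round(f,2),np.round(manip.current_wrist_torque(),3),np.round(manip.current_position(),4))
    if abs(f[2])>3 or np.hypot(*f[:2])>4: break
    z-=.003 if z>.238 else .0015
np.save("f0.npy",f0); print(z,manip.current_time_s())
E
```

```text
[-0.03511774 -0.12689456 -1.1427517 ] [0.53482842 0.13663858 0.26258838]
0.258 [-0.24  0.09  0.26] [-0.04  -0.024  0.036] [0.5345 0.1364 0.2578]
0.255 [-0.13  0.14  0.02] [-0.055 -0.035  0.032] [0.5345 0.1364 0.2548]
0.252 [ 0.14  0.01 -0.04] [-0.054 -0.06  -0.002] [0.5346 0.1365 0.2519]
0.249 [0.16 0.1  0.38] [-0.106 -0.057  0.022] [0.5345 0.1364 0.2488]
0.246 [ 0.03 -0.31  0.06] [-0.081 -0.057  0.008] [0.5345 0.1365 0.2458]
0.243 [0.07 0.21 0.32] [-0.052 -0.061  0.025] [0.5345 0.1365 0.2429]
0.24 [-0.11 -0.06  0.21] [-0.132  0.003 -0.01 ] [0.5345 0.1365 0.2398]
0.237 [0.05 0.41 0.23] [-0.035 -0.079 -0.012] [0.5345 0.1364 0.2368]
0.2355 [-0.1   0.29 -0.02] [-0.112 -0.053  0.004] [0.5346 0.1365 0.2355]
0.234 [0.22 0.12 0.07] [-0.019  0.009  0.018] [0.5346 0.1365 0.2339]
0.2325 [ 0.01  0.82 -0.33] [-0.025  0.027  0.026] [0.5346 0.1365 0.2324]
0.231 [-0.23  0.5   2.09] [-0.084 -0.068 -0.009] [0.5348 0.1365 0.2312]
0.22949999999999998 21.7
```

```bash
python3 - <<'E'
from h import *
f0=np.load("f0.npy"); zs=.2298; d=.5
manip.move_straight([*LOCK,zs],Rt(PX+d),vel=.03); hit=False;ref=F(10)[2]-f0[2]; print("ref",ref,manip.current_position())
while d>-.62 and not hit:
    d-=.07; manip.move_straight([*LOCK,zs],Rt(PX+d),vel=.03); f=F(6)-f0
    print(round(d,2),np.round(f,2),round(manip.current_position()[2],4),round(manip.current_time_s(),2))
    if np.abs(f).max()>12: break
    hit=f[2]<min(.8,.45*ref)
if hit:
    d-=.05; z=zs
    manip.move_straight([*LOCK,zs],Rt(PX+d),vel=.03)
    while z>.2165:
        z-=.0015; manip.move_straight([*LOCK,z],Rt(PX+d),vel=.03); f=F(4)-f0
        print(round(z,4),np.round(f,2),np.round(manip.current_position(),4))
        if f[2]>5 or np.hypot(*f[:2])>6: break
print(d,manip.current_time_s())
E
```

```text
ref 2.581416566501311 [0.53473271 0.13654321 0.22997762]
0.43 [-0.16  0.58  2.44] 0.2299 22.33
0.36 [ 0.19 -0.12  0.32] 0.2294 22.63
0.2283 [-0.03  0.07  0.35] [0.5346 0.1364 0.2282]
0.2268 [0.16 0.07 0.01] [0.5346 0.1365 0.2267]
0.2253 [0.36 0.49 0.33] [0.5346 0.1365 0.2252]
0.2238 [-0.03  0.45  0.09] [0.5346 0.1365 0.2237]
0.2223 [-0.32  0.49  0.19] [0.5346 0.1365 0.2222]
0.2208 [-2.34  0.18  6.79] [0.5348 0.1365 0.2218]
0.31 24.5833
```

```bash
python3 - <<'E'
from h import *
f0=np.load("f0.npy"); d=.31; z=.2213
manip.move_straight([*LOCK,z],Rt(PX+d),vel=.03); manip.dwell(.5); print(F()-f0,manip.current_position())
cv2.imwrite("pics/s4.png",viewer.read_camera("side"))
while d>-1.15:
    d-=.06; manip.move_straight([*LOCK,z],Rt(PX+d),vel=.03); f=F(3)-f0; t=manip.current_wrist_torque()
    print(round(d,2),np.round(f,2),np.round(t[2],3),round(manip.current_position()[2],4))
    if np.abs(f).max()>14 or abs(t[2])>.5: break
manip.dwell(.8); print(F()-f0,manip.current_wrist_torque(),manip.current_time_s())
cv2.imwrite("pics/s5.png",viewer.read_camera("side"))
c=lambda n:cv2.resize(cv2.imread(n)[100:235,160:340],(400,300),interpolation=cv2.INTER_CUBIC)
cv2.imwrite("pics/v5.png",np.hstack([c("pics/s4.png"),c("pics/s5.png")]))
E
```

```text
[-2.23443234  0.25278561  6.67199242] [0.53482796 0.13654507 0.22181513]
0.25 [-1.76 -0.71  6.55] 0.011 0.2218
0.19 [-1.13 -1.85  6.87] 0.007 0.2218
0.13 [-1.36 -2.21  6.64] 0.02 0.2218
0.07 [-1.73 -2.97  6.88] -0.033 0.2218
0.01 [-1.47 -2.64  6.36] 0.008 0.2218
-0.05 [-1.45 -2.71  6.68] -0.027 0.2218
-0.11 [-1.34 -3.03  6.63] -0.02 0.2218
-0.17 [-1.4  -2.81  7.11] -0.009 0.2218
-0.23 [-1.56 -3.06  6.62] -0.019 0.2218
-0.29 [-1.35 -2.8   6.9 ] -0.002 0.2218
-0.35 [-1.54 -2.19  6.76] 0.061 0.2218
-0.41 [-1.73 -3.07  7.22] -0.042 0.2218
-0.47 [-1.54 -2.13  7.21] 0.008 0.2218
-0.53 [-1.68 -2.36  7.28] -0.011 0.2218
-0.59 [-1.55 -2.44  6.87] 0.063 0.2218
-0.65 [-1.35 -2.89  7.07] -0.022 0.2218
-0.71 [-1.33 -2.88  7.01] -0.004 0.2218
-0.77 [-1.79 -3.18  7.08] 0.038 0.2218
-0.83 [-1.82 -3.    7.03] 0.049 0.2218
-0.89 [-1.71 -3.3   7.02] -0.031 0.2218
-0.95 [-1.65 -2.78  6.59] -0.05 0.2218
-1.01 [-2.35 -2.23  6.98] -0.006 0.2218
-1.07 [-2.59 -2.07  7.12] -0.054 0.2218
-1.13 [-2.95 -0.65  7.33] -0.034 0.2218
-1.19 [-2.67 -0.85  7.1 ] -0.04 0.2218
[-2.16831131 -1.02483187  7.75231793] [-0.30507683  1.03175897 -0.03741115] 33.1417
```

View pics/v5.png

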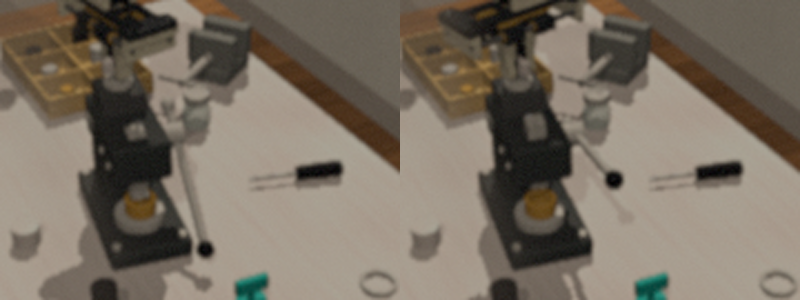

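The lever ball rose from crop (205,250) to (614,180 in the right panel) and the ram is up, so the bolt released. Now let go and retreat.

```bash
python3 - <<'E'
from h import *
R=manip.current_ee_rot()
manip.move_straight([*LOCK,.2217],Rt(PX-1.19),vel=.03); manip.dwell(.2)
manip.command_gripper(.04); manip.dwell(.3)
manip.move_straight([*LOCK,.35],vel=.08); manip.dwell(.5); print(manip.current_position(),F(),manip.current_time_s())
c=viewer.camera_params("wrist");im=viewer.read_camera("wrist"); s=viewer.read_camera("side"); cv2.imwrite("pics/w6.png",im)
print("collar px",proj(c,[[*LOCK,.213]]))
cv2.imwrite("pics/v6.png",np.hstack([im[:300,60:460],cv2.resize(s[100:235,160:340],(400,300),interpolation=cv2.INTER_CUBIC)]))
E
```

```text
[0.53458187 0.13650717 0.34998403] [ 0.0513888  -0.22141315  0.0201768 ] 36.9417
collar px [[257.21833312 185.52627444]]
```

View pics/v6.png

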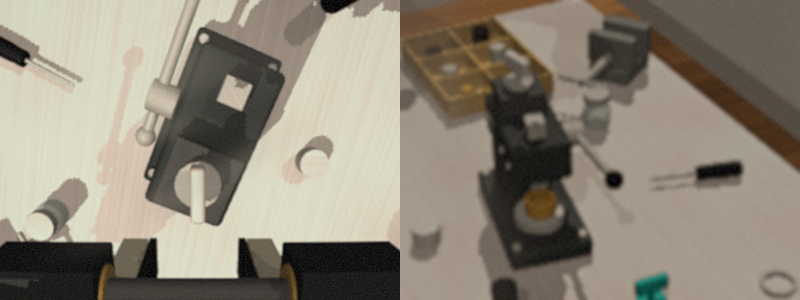

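The key stands upright in the lock with its collar at crop (197,185), which matches the predicted position. The lever is still up and the gripper is clear, so I'll hand in.

```bash
python3 -c "
from cell import manip
print(manip.close_job())"
```

```text
the job is handed in; nothing more can be done
None
```

The job is handed in at about 37 s: the key is standing in the lock with its collar home, the lever has sprung up, and I saw nothing else disturbed. The hand-in call returned no verdict.

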